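Counter-hold a bolt behind its bracket while a nut-runner tightens the lock nut

ROBOT

A 6-joint arm with a two-finger parallel gripper is mounted at the origin on a cart in front of the work surface, level with it; the furniture and walls round the work are solid. World frame = base frame: x ahead of the robot, y to its left, z up, the work surface at z = 0. Lengths are in m, angles in rad, forces in N, time in s.
With the tool pointing down it reaches from about 0.375 to 0.9 m from the base axis. Payload 3.1 kg.
Tool frame: the origin (TCP) lies at the very end of the fingers, on their centre line; the grasp point (between the pads) lies 19 mm behind it (manip.hold_point_z is the distance from the TCP to the grasp point, in m); y points along the fingers, z is the direction in which the jaws open and shut, and the axes are right-handed (so a half turn about y gives the same grasp; the last joint's range is limited). The gripper opens to 85 mm and grips with 20 to 120 N. Pads are 22 mm wide; open, the fingers measure 114 mm over their backs; the gripper's body (76 mm by 85 mm) begins 54 mm behind the grasp point. The pads swing forward as they close: fully open they stand 13 mm farther back than shut.
Start: joints at [1.058, 0.527, 1.433, -0, 1.181, -0.178], TCP at [0.205, 0.59, 0.231] pointing down, gripper open.
Joint ranges: [-3.08, 3.08], [-0.75, 2.2], [0.22, 2.44], [-1.43, 4.57], [0, 2.65], [-2.85, 2.85]. Speed limits (rad/s): [2.79, 2.79, 3.14, 3.14, 3.14, 3.14].

INTERFACE

Orientations are given as a unit quaternion [x, y, z, w].
In Python, from station import manip, eyes, workorder gives the robot as it stands. The module is installed in compiled form; this text tells all that it offers.
- The arm moves only by the shell command python3 -m jog 'ROWS' [OPENING] [FORCE]. ROWS is JSON, a list of rows, each a list of 2 entries, a list of its own where there are three numbers: the shift along the tool's x, y, z in cm, then the turn about the tool's y in rad. A call has 1 to 20 rows; each row is the pose to reach, as a shift and turn from the pose commanded when the call began, along the tool's axes at that moment; what a row does not reach only later rows make up. A row lasts 1/12 s, in which the tool goes at most 41.7 mm and 7.16 degrees, less where a joint would pass 70% of its speed; a pose out of reach is approached as far as the arm can. A call with a gripper value outside its range is refused whole. OPENING is the finger opening in cm, from 0 to 8.54, set as the call begins (- or left out, the last holds). The fingers move at their own pace and stop on an object; FORCE is the grip in N (left out, the last holds). Time passes only in rows, so rows that repeat a pose let the fingers close. It gives the time, the measured TCP pose, the force and the opening at its end, in the units of the state.
- manip.sense(): the state, without advancing time (a new reading comes with each control period).
- eyes.snapshot(name): name is "side" or "top"; returns a dict with "frame" (384x512x3 uint8, red, green, blue), "vfov" (degrees; the focal length in pixels is half the picture's height over the tangent of half this angle, whatever the lens; pixels are square), "cx", "cy" (the principal point, pixels), "k1" (the pictures are not rectified: a ray, as slopes to the right and down, at radius r is drawn at 1 + k1 r^2 times it, then the intrinsics apply), "rvec" (rotation vector, rad) and "tvec" (3), from world to camera coordinates, as OpenCV has them. Camera axes: x right, y down, z forward; pixel columns grow to the right and rows downward; lengths in m; the calibration is good to about 2 mm. A picture is of the moment at which its call begins. There is no depth.
- workorder.sign_off(): hands the job in, once; it reports no verdict.
The state is a dict: "t": time; "q": joint angles; "qd": joint speeds; "tau": joint torques, N m; "tcp_pos": TCP position; "tool_rot": TCP orientation; "force": force on the tool from outside, world axes, zero at the start; "ft_torque": the same for the moment, N m; "finger_gap": opening from 0.0 (shut) to 1.0 (fully open).
Only numpy, scipy, OpenCV 4.12 (cv2) and the standard library are available. Lean on these libraries where they do the work, as an engineer would, in place of code of your own. Each camera call takes 0.05 s, during which the arm holds its last target. There are 200 camera calls.

TASK

Start the bench nut-runner by pressing the push button on top of it fully down and letting it come up again; it then runs by itself. The lock nut drags its bolt round, so reach down into the gap of the U-shaped bracket, grip the bolt's head hidden behind the front plate and keep it from turning until the nut has run tight and the spindle has stalled. Finish still gripping the head, with the spindle pushing against your grip, and leave the things lying round about undisturbed.

Things in the scene. Friction and masses are not known exactly. Their poses are not given: they have to be found in the camera images.
- runner_stand: Fixed bench nut-runner: 196 x 84 mm base plate, grey gear head (top 142 mm high) and, behind it, a U bracket of 6 mm steel plate, open above and at both sides. Origin on the worktop; x along the bolt axis from gear head to bracket (away from the robot within 0.3 rad), z up. Here the front plate spans x 20-26 mm, rear plate x 80-86, both y -33 to 33, up to z 145; foot between them z 20 mm.
- start_button_top (a point): Centre of the top face of the start button, a round grey spring push button 26 mm across on top of the gear head, at x = -58 mm, y = 0, z = 160 mm in the runner_stand frame; pressed straight down.
- start_button (a joint): Travel of the start button in m: 0 up, 0.006 fully down. A spring returns it: about 1.5 N at first, 5 N fully down. At about 0.005 it switches the nut-runner on, which stays on when the button comes up.
- spindle (a joint): Angle turned by spindle, socket and nut in rad, clockwise as the robot sees it; 0 before the start. About 2 rad/s when the bolt turns along, 1.3 rad/s when it is held. Torque at most 0.15 N m. It stalls, still pushing, when the nut is tight and the bolt held.
- bolt_head: Hexagonal steel bolt head, 24 mm across flats, 27.7 mm across corners, 10 mm thick, behind the bracket's front plate, axis level along runner_stand's x. Origin on the axis at the head's inner side, x along the axis. It turns with the nut but does not shift. Flats start at any angle; it turns easily, so closing fingers square it up.
- bolt_grip (a point): Centre of the bolt head: x = 41 mm, y = 0, z = 115 mm in the runner_stand frame; 15 mm behind the front plate's back face (a spacer sleeve, 20 mm diameter, between), 39 mm in front of the rear plate.
- nut_run (a joint): How far the nut has been screwed along the bolt, rad: 0 to 0.9 at the start, 9.42 when tight on its washer. Grows only while the spindle turns and the bolt is held (0.05 N m holds it until the nut is tight, 0.15 N m then); about 7 s in all.
- spare_bracket: Another U-shaped steel bracket (66 x 66 x 131 mm) standing loose to the right; to be left alone. Origin under its centre.
- screw_tin: Open round tin with screws, 71 mm across, 40 mm high; to be left alone.
- hex_keys: Folding hex key set, 22 x 86 x 28 mm; to be left alone.
- marker: Marker pen, 138 mm long; to be left alone.
- spanner_13: Spanner, 163 mm long; to be left alone.

How it is judged:
On the way, in this order (a step that is already met when the one before it is completed fails the run):
1. the start button is pressed fully down (value of joint start_button above 0.0045 m), for 0.05 s.
2. the button is up again and the spindle is turning (value of joint start_button below 0.001 m and value of joint spindle above 0.3 rad), for 0.1 s.
3. the bolt head is gripped behind the front plate and no longer turns (contact force between the fingers and bolt_head above 4 N and distance between the grasp point and bolt_grip below 0.02 m and angular speed of bolt_head below 0.3 rad/s), for 1 s.
At the end, for the whole second after the job is handed in: the nut is tight (nut_run over 9.3 rad) and the spindle stalled (under 0.1 rad/s); the bolt head stands still (under 0.1 rad/s), gripped with over 4 N by the fingers, with the grasp point between the pads within 20 mm of the head's centre; the start button is up (value of joint nut_run above 9.3 rad and velocity of joint spindle below 0.1 rad/s and angular speed of bolt_head below 0.1 rad/s and contact force between the fingers and bolt_head above 4 N and distance between the grasp point and bolt_grip below 0.02 m and value of joint start_button below 0.001 m); the arm keeps its last pose, push and grip.
It fails at once if a thing lying round about (spare bracket, screw tin, hex keys, marker, spanner) is moved more than 20 mm (distance of any of spare_bracket, screw_tin, hex_keys, marker, spanner_13 from where it was at the start of the episode above 0.02 m).
It also fails if it takes over 51 s, if anything falls off the work surface, if the arm or the gripper's body presses on something with over 40 N, if the wrist force passes 120 N, or if a joint passes its speed limit or range.

## Working session

There is one attempt and no reset: what is moved stays moved. The work goes in short steps, Python scripts to look and compute and a shell command to move; the robot and the scene stay as the last step left them, time stands still between calls to the robot, and variables do not carry over. Pictures are saved under pics/ and viewed, about 8 in all and at most 12, crops included, and the job is handed in when it is done.

```bash
mkdir -p pics
cat > h.py <<'E'
import numpy as np, cv2
from station import manip, eyes, workorder
def snap(n):
    s=eyes.snapshot(n); return s
def cam(s):
    f=s["frame"].shape[0]/2/np.tan(np.radians(s["vfov"])/2)
    K=np.array([[f,0,s["cx"]],[0,f,s["cy"]],[0,0,1.]]); D=np.array([s["k1"],0,0,0,0.])
    return K,D,np.array(s["rvec"],float).reshape(3),np.array(s["tvec"],float).reshape(3)
def ray(s,uv):
    K,D,r,t=cam(s); R=cv2.Rodrigues(r)[0]
    p=cv2.undistortPointsIter(np.array([[uv]],float),K,D,None,None,(3,50,1e-9))[0,0]
    return -R.T@t, R.T@np.array([p[0],p[1],1.])
def onz(s,uv,z):
    c,d=ray(s,uv); return c+d*(z-c[2])/d[2]
def proj(s,P):
    K,D,r,t=cam(s); return cv2.projectPoints(np.array(P,float).reshape(-1,1,3),r,t,K,D)[0][:,0]
def save(s,name,box=None,k=1):
    im=s["frame"][:,:,::-1]
    if box: im=im[box[1]:box[3],box[0]:box[2]]
    cv2.imwrite("pics/"+name,cv2.resize(im,None,fx=k,fy=k,interpolation=cv2.INTER_CUBIC))
E
python3 - <<'E'
from h import *
st=manip.sense(); print(st, manip.hold_point_z)
import pickle
a=snap("side");b=snap("top"); pickle.dump((a,b),open("s0.pkl","wb"))
for s in(a,b):
    K,D,r,t=cam(s); R=cv2.Rodrigues(r)[0]; print(K[0,0],s["cx"],s["cy"],s["k1"],-R.T@t,R[2])
save(a,"a.png",k=1.5);save(b,"b.png",k=1.5)
E
```

```text
{'t': 0.0, 'q': array([ 1.05850777e+00,  5.28476537e-01,  1.43393895e+00,  4.09850141e-06,
        1.18135285e+00, -1.78527997e-01]), 'qd': array([ 0.00127359, -0.0013156 , -0.0005895 , -0.00052025,  0.00043575,
        0.00096382]), 'tau': array([-1.71470776e-03, -4.42353880e+01, -1.78021431e+01, -3.06536376e-04,
        8.55407445e-03,  3.94737523e-07]), 'tcp_pos': array([0.20437671, 0.589875  , 0.23031557]), 'tool_rot': array([ 0.69800632, -0.11771741,  0.117194  , -0.69655966]), 'force': array([-0.87191585, -0.23837904, -0.20729701]), 'ft_torque': array([-0.00472932,  0.02979387, -0.01913915]), 'finger_gap': 1.0008226558138467} 0.0187
439.73895439882705 252.87619140264658 186.80859121990764 -0.1686887230900966 [ 0.50942892 -1.22728717  0.74540394] [-0.01611816  0.87674815 -0.48067962]
375.8793204634876 253.89519547228088 187.11239692191253 -0.06944502948614088 [ 0.32768354 -0.08684697  1.23480485] [ 0.16995246 -0.00108886 -0.98545166]
```

View pics/a.png

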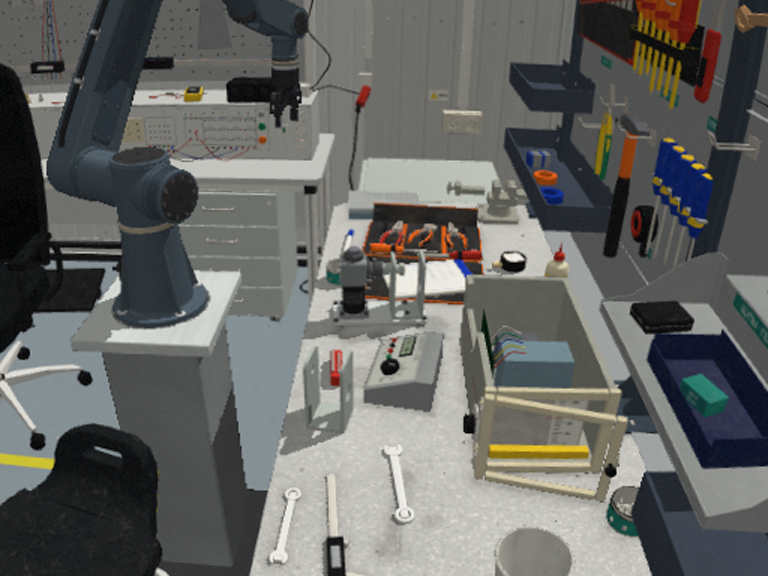

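View pics/b.png

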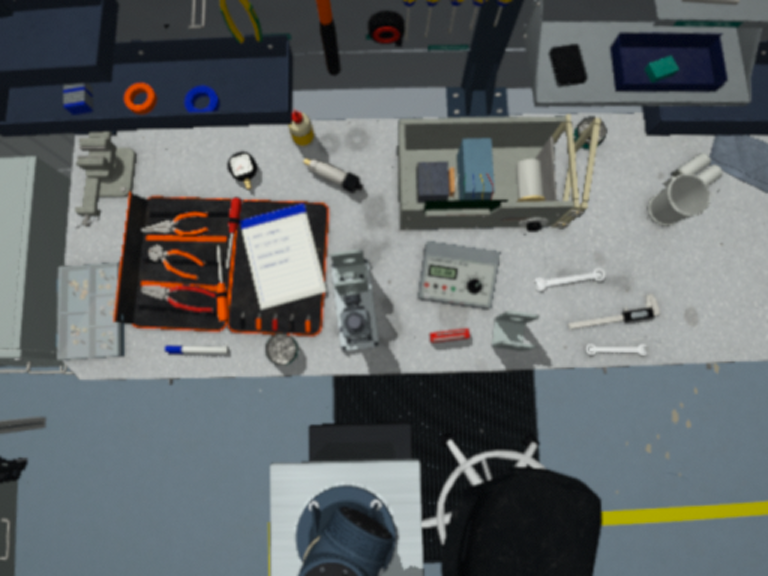

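The side view shows the runner at about (375,285) and the spare bracket at (330,385), both at display scale. The top view shows the runner at (355,310) with the button at about (355,320). I'll zoom in on both.

Run:
```python
from h import *
import pickle
a,b=pickle.load(open("s0.pkl","rb"))
A=cv2.resize(a["frame"][150:230,210:300,::-1],None,fx=6,fy=6,interpolation=cv2.INTER_CUBIC)
B=cv2.resize(b["frame"][160:240,205:265,::-1],None,fx=6,fy=6,interpolation=cv2.INTER_CUBIC)
im=np.zeros((480,540+360,3),np.uint8); im[:, :540]=A; im[:,540:]=B
cv2.imwrite("pics/c.png",cv2.resize(im,None,fx=800/900,fy=800/900))
```

```text
(no output)
```

View pics/c.png

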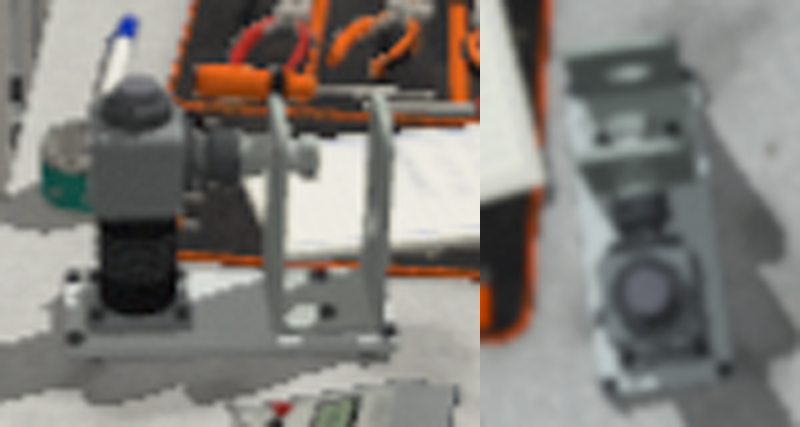

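In the crop the side view shows the button dome at about (137,85), the bolt head at (307,158), and the plate tops at (275,95) and (380,95). In the top view the button is at (648,288), the rear plate's upper edge runs from (567,50) to (677,40), and the base corners are at (608,397) and (732,370).

Run:
```python
from h import *
import pickle
a,b=pickle.load(open("s0.pkl","rb"))
k=16/3
S=lambda x,y:(210+x/k-.1,150+y/k-.1)
T=lambda x,y:(205+(x-480)/k-.1,160+y/k-.1)
bt=onz(b,T(648,288),.16); print("button top",bt, "side",onz(a,S(137,82),.16))
print("bolt side",onz(a,S(307,158),.115))
for n,p,z in[("rearL",(567,52),.145),("rearR",(677,40),.145),("frontL",(580,165),.145),("frontR",(695,150),.145),("baseL",(608,397),.01),("baseR",(732,370),.01),("LL",(583,200),.01),("RR",(707,150),.01)]:
    print(n,onz(b,T(*p),z))
c1,d1=ray(a,S(137,85));c2,d2=ray(b,T(648,288))
M=np.c_[d1,-d2];s=np.linalg.lstsq(M,c2-c1,rcond=None)[0];print("tri",c1+s[0]*d1,c2+s[1]*d2)
for yaw in(-.1,0,.1,.15,.2,.25):
    c,s_=np.cos(yaw),np.sin(yaw)
    R=np.array([[c,-s_,0],[s_,c,0],[0,0,1]]);o=bt-R@np.array([-.058,0,.16])
    P=np.array([[.083,.033,.145],[.083,-.033,.145],[.023,.033,.145],[.023,-.033,.145]])@R.T+o
    q=proj(b,P); print(yaw,o[:2].round(4),((q-[204.9,159.9])*k+[480,0]).round(0).tolist())
    P=np.array([[.041,0,.115],[.023,-.033,.145],[.083,-.033,.145]])@R.T+o
    q=proj(a,P); print("   side",((q-[209.9,149.9])*k).round(0).tolist())
```

```text
button top [ 0.43647776 -0.03578441  0.16      ] side [ 0.43352124 -0.02661439  0.16      ]
bolt side [ 0.53185964 -0.02811683  0.115     ]
rearL [0.570878   0.00753555 0.145     ]
rearR [ 0.57600408 -0.05384142  0.145     ]
frontL [0.50695904 0.00111361 0.145     ]
frontR [ 0.51360897 -0.06244947  0.145     ]
baseL [ 0.38583898 -0.00304535  0.01      ]
baseR [ 0.40020997 -0.07881867  0.01      ]
LL [0.50721986 0.01044662 0.01      ]
RR [ 0.5364371  -0.06686294  0.01      ]
tri [ 0.43412327 -0.03616322  0.1627694 ] [ 0.43617527 -0.03592639  0.16298836]
-0.1 [ 0.4942 -0.0416] [[611.0, 35.0], [729.0, 43.0], [602.0, 140.0], [721.0, 149.0]]
   side [[313.0, 172.0], [276.0, 150.0], [384.0, 158.0]]
0 [ 0.4945 -0.0358] [[585.0, 40.0], [704.0, 37.0], [587.0, 146.0], [706.0, 143.0]]
   side [[313.0, 164.0], [283.0, 144.0], [391.0, 147.0]]
0.1 [ 0.4942 -0.03  ] [[561.0, 48.0], [678.0, 33.0], [573.0, 153.0], [691.0, 138.0]]
   side [[312.0, 156.0], [288.0, 137.0], [395.0, 135.0]]
0.15 [ 0.4938 -0.0271] [[548.0, 52.0], [665.0, 32.0], [566.0, 157.0], [684.0, 136.0]]
   side [[311.0, 152.0], [290.0, 134.0], [396.0, 129.0]]
0.2 [ 0.4933 -0.0243] [[536.0, 58.0], [652.0, 32.0], [559.0, 161.0], [676.0, 135.0]]
   side [[310.0, 148.0], [292.0, 130.0], [396.0, 124.0]]
0.25 [ 0.4927 -0.0214] [[525.0, 64.0], [639.0, 32.0], [553.0, 166.0], [668.0, 134.0]]
   side [[308.0, 145.0], [293.0, 127.0], [395.0, 118.0]]
```

```bash
cat >> h.py <<'E'
from scipy.spatial.transform import Rotation as Ro
O=np.array([.492,-.030,0]);YAW=.1
def go(target,yaw=None):
    st=manip.sense(); yaw=YAW if yaw is None else yaw
    R=Ro.from_quat(st["tool_rot"]).as_matrix()
    zd=np.array([-np.sin(yaw),np.cos(yaw),0]); loc=R.T@zd
    best=[]
    for s in(1,-1):
        best.append(round(float(np.arctan2(s*loc[0],s*loc[2])),3))
    print("t",st["t"].__round__(2),"tcp",st["tcp_pos"].round(4),"y",R[:,1].round(3),"shift cm",(R.T@(np.array(target)-st["tcp_pos"])*100).round(2),"turns",best,"q6",st["q"][5].round(2),"F",st["force"].round(2),"gap",round(st["finger_gap"],3))
def W(x,y,z):
    c,s=np.cos(YAW),np.sin(YAW); return O+np.array([c*x-s*y,s*x+c*y,z])
E
python3 -c "
from h import *
st=manip.sense();print(Ro.from_quat(st['tool_rot']).as_matrix().round(3))
go(W(-.058,0,.24))"
```

```text
[[ 0.945 -0.001  0.328]
 [-0.328 -0.002  0.945]
 [-0.    -1.    -0.002]]
t 0.1 tcp [0.2044 0.5899 0.2304] y [-0.001 -0.002 -1.   ] shift cm [ 42.22  -0.87 -51.59] turns [-0.434, 2.708] q6 -0.18 F [ 0.05  0.57 -0.56] gap 1.0
```

```bash
python3 -m jog '[[[3,-5,-3],0],[[6,-5,-6],-0.05],[[9,-5,-10],-0.1],[[12,-5,-14],-0.14],[[15,-5,-18],-0.18],[[18,-5,-22],-0.22],[[21,-5,-26],-0.26],[[24,-5,-29.5],-0.3],[[27,-5,-33],-0.34],[[30,-5,-36.5],-0.38],[[33,-5,-40],-0.434],[[36,-5,-44],-0.434],[[38.5,-5,-47],-0.434],[[40.5,-4,-49.5],-0.434],[[42.2,-3,-51.6],-0.434],[[42.2,-1.5,-51.6],-0.434],[[42.2,-0.9,-51.6],-0.434],[[42.2,-0.9,-51.6],-0.434],[[42.2,-0.9,-51.6],-0.434],[[42.2,-0.9,-51.6],-0.434]]' 0 20
python3 - <<'E'
from h import *
go(W(-.058,0,.17))
a=snap("side");b=snap("top")
A=cv2.resize(a["frame"][110:230,200:300,::-1],None,fx=4,fy=4,interpolation=cv2.INTER_CUBIC)
B=cv2.resize(b["frame"][150:270,195:295,::-1],None,fx=4,fy=4,interpolation=cv2.INTER_CUBIC)
cv2.imwrite("pics/d.png",np.hstack([A,B]))
t=manip.sense()["tcp_pos"]
print("tcp side px",(proj(a,t)-[200,110])*4,"top",(proj(b,t)-[195,150])*4+[400,0])
E
```

```text
t: 1.77
tcp_pos: [0.4337, -0.0346, 0.2402]
tool_rot: [-0.706, -0.035, 0.036, 0.707]
force: [1.2, -0.4, 0.1]
finger_gap: 0.001
t 1.77 tcp [ 0.4337 -0.0346  0.2402] y [-0.001  0.001 -1.   ] shift cm [ 0.06  7.02 -0.13] turns [-0.0, 3.142] q6 -2.01 F [ 1.25 -0.39  0.1 ] gap 0.001
tcp side px [[142.23252411 126.76348151]] top [[557.12111012 247.34552303]]
```

View pics/d.png

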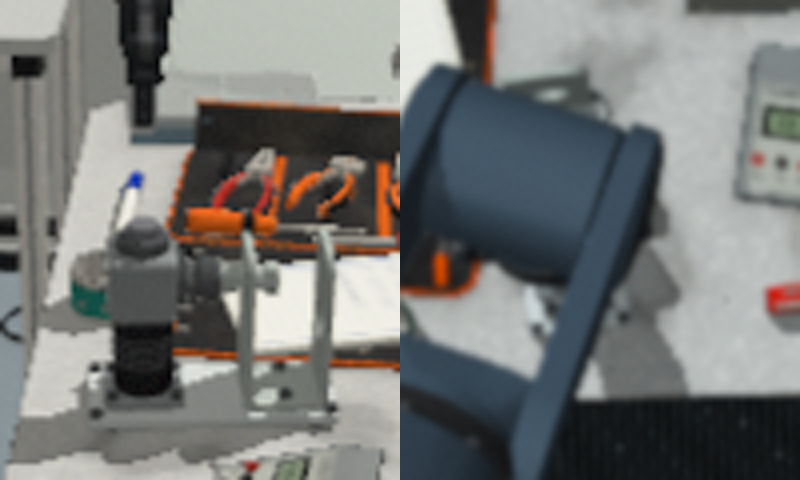

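The side view shows the shut fingertips at (144,128), directly above the button at (140,222). The top view is covered by the arm. I'll go down and press.

```bash
python3 -m jog '[[[0,3,-0.1],0],[[0,5.5,-0.1],0],[[0,7,-0.1],0],[[0,7.5,-0.1],0],[[0,7.5,-0.1],0],[[0,7.5,-0.1],0]]'
python3 -m jog '[[[0,0.2,0],0],[[0,0.4,0],0],[[0,0.5,0],0],[[0,0.6,0],0],[[0,0.7,0],0],[[0,0.8,0],0],[[0,0.8,0],0]]'; python3 -c "
from h import *
go(W(-.058,0,.154))"
```

```text
t: 2.37
tcp_pos: [0.4349, -0.0357, 0.166]
tool_rot: [0.706, 0.036, -0.036, -0.706]
force: [0.0, 0.8, 0.3]
finger_gap: 0.001
t: 2.95
tcp_pos: [0.4356, -0.0364, 0.158]
tool_rot: [0.706, 0.036, -0.034, -0.706]
force: [1.6, 1.2, 5.9]
finger_gap: 0.001
t 2.95 tcp [ 0.4356 -0.0364  0.158 ] y [ 0.003 -0.    -1.   ] shift cm [-0.13  0.4   0.07] turns [-0.0, 3.141] q6 -2.01 F [1.62 1.24 5.88] gap 0.001
```

```bash
python3 -m jog '[[[0,0.1,0],0],[[0,0.2,0],0],[[0,0.2,0],0]]';python3 -m jog '[[[0,0.1,0],0],[[0,0.2,0],0],[[0,0.2,0],0],[[0,0.2,0],0]]'
```

```text
t: 3.2
tcp_pos: [0.4357, -0.0364, 0.1577]
tool_rot: [0.707, 0.037, -0.034, -0.706]
force: [-1.5, 3.2, 21.6]
finger_gap: 0.0
t: 3.53
tcp_pos: [0.4358, -0.0364, 0.1573]
tool_rot: [0.707, 0.037, -0.034, -0.706]
force: [-5.4, 3.9, 38.1]
finger_gap: 0.0
```

The force was about 5 N at full travel and then rose stiffly, so the button looks bottomed. I'll retract and check whether the spindle turns.

```bash
python3 -m jog '[[[0,-1,0],0],[[0,-3,0],0],[[0,-6,0],0],[[0,-8,0],0],[[0,-8,0],0]]' 8.5
python3 - <<'E'
from h import *
a=snap("side")
import os
A=a["frame"]; 
go(W(.044,0,.20))
c=A[110:230,200:300,::-1]
cv2.imwrite("pics/e.png",cv2.resize(c,None,fx=5,fy=5,interpolation=cv2.INTER_CUBIC))
f=[]
for i in range(8):
    f.append(snap("side")["frame"].astype(float)[110:230,200:300])
d=np.std(f,0).max(2); ys,xs=np.where(d>6); print(len(xs), (xs*5).mean() if len(xs) else 0,(ys*5).mean() if len(xs) else 0)
print([ (int(x)*5,int(y)*5,int(d[y,x])) for y,x in zip(ys,xs)][:40])
E
```

```text
t: 3.95
tcp_pos: [0.4367, -0.0373, 0.2368]
tool_rot: [0.707, 0.038, -0.033, -0.705]
force: [0.3, 0.8, 0.6]
finger_gap: 0.71
t 4.0 tcp [ 0.4355 -0.0369  0.235 ] y [ 0.004 -0.002 -1.   ] shift cm [10.07  3.54  0.13] turns [0.0, -3.141] q6 -2.01 F [-0.11 -0.24 -0.56] gap 0.793
155 217.90322580645162 173.83870967741936
[(140, 0, 10), (145, 0, 21), (210, 0, 40), (215, 0, 14), (140, 5, 13), (145, 5, 30), (210, 5, 42), (215, 5, 13), (140, 10, 14), (145, 10, 29), (185, 10, 6), (140, 15, 9), (145, 15, 16), (170, 15, 8), (170, 20, 9), (180, 25, 6), (185, 25, 6), (190, 25, 7), (150, 30, 10), (210, 30, 24), (215, 30, 6), (145, 35, 11), (150, 35, 21), (210, 35, 17), (215, 35, 8), (145, 40, 9), (150, 40, 20), (145, 45, 8), (150, 45, 13), (150, 80, 6), (155, 80, 13), (205, 80, 42), (210, 80, 11), (155, 85, 14), (160, 85, 12), (205, 85, 21), (210, 85, 10), (155, 90, 11), (160, 90, 20), (190, 90, 24)]
```

View pics/e.png

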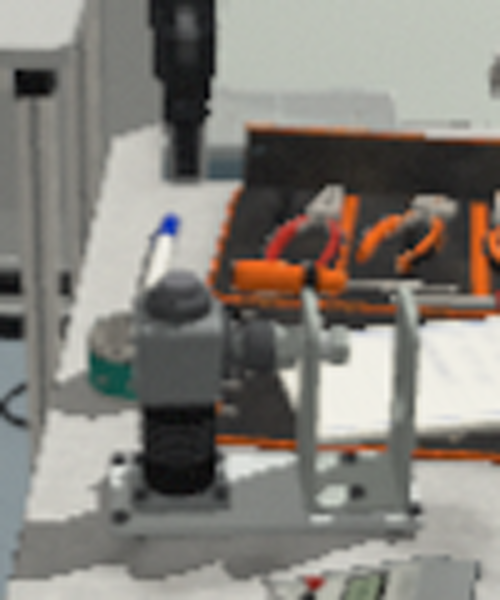

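The side view has the gripper clear above the stand. The button at (178,285) is up again and the bolt head is at (340,347). Next I'll check motion around the socket and head only.

Run:
```python
from h import *
f=[snap("side")["frame"].astype(float)[110:230,200:300] for i in range(10)]
d=np.std(f,0).max(2)
print("spindle/head",d[60:78,44:72].max(), (d[60:78,44:72]>4).sum(),"ref base",d[95:110,20:85].max(),"gearhead",d[62:80,28:43].max())
y,x=np.where(d>4); print([(int(a)*5,int(b)*5) for a,b in zip(x,y) if b>50][:40])
go(W(.044,0,.20))
```

```text
spindle/head 32.91519405988669 81 ref base 3.40587727318528 gearhead 1.9390719429665317
[(255, 320), (260, 320), (265, 320), (340, 320), (345, 320), (235, 325), (240, 325), (255, 325), (260, 325), (275, 325), (280, 325), (285, 325), (330, 325), (335, 325), (340, 325), (345, 325), (230, 330), (235, 330), (240, 330), (260, 330), (265, 330), (275, 330), (280, 330), (285, 330), (330, 330), (335, 330), (340, 330), (345, 330), (255, 335), (260, 335), (265, 335), (275, 335), (280, 335), (330, 335), (335, 335), (340, 335), (345, 335), (260, 340), (275, 340), (325, 340)]
t 4.9 tcp [ 0.4345 -0.0363  0.2333] y [ 0. -0. -1.] shift cm [10.19  3.33  0.05] turns [0.0, -3.141] q6 -2.01 F [ 0.31 -0.73  0.32] gap 0.997
```

Only the socket and the head are moving, so the runner is on. I'll move over the gap and partway down, then check.

```bash
python3 -m jog '[[[3,0,0],0],[[6,0,0],0],[[9,0,0],0],[[10.2,0,0.1],0],[[10.2,1,0.1],0],[[10.2,3,0.1],0],[[10.2,5,0.1],0],[[10.2,6,0.1],0],[[10.2,6,0.1],0],[[10.2,6,0.1],0],[[10.2,6,0.1],0]]' 8.5
python3 - <<'E'
from h import *
go(W(.044,0,.096))
a=snap("side");b=snap("top")
A=cv2.resize(a["frame"][110:230,220:320,::-1],None,fx=4,fy=4,interpolation=cv2.INTER_CUBIC)
B=cv2.resize(b["frame"][130:250,195:295,::-1],None,fx=4,fy=4,interpolation=cv2.INTER_CUBIC)
cv2.imwrite("pics/f.png",np.hstack([A,B]))
t=manip.sense()["tcp_pos"]
print("tcp side px",(proj(a,t)-[220,110])*4)
E
```

```text
t: 5.82
tcp_pos: [0.536, -0.0253, 0.174]
tool_rot: [0.706, 0.036, -0.035, -0.706]
force: [0.5, 0.1, -0.3]
finger_gap: 0.994
t 5.82 tcp [ 0.536  -0.0253  0.174 ] y [ 0.001 -0.    -1.   ] shift cm [-0.04  7.8  -0.03] turns [0.0, -3.142] q6 -1.93 F [ 0.53  0.1  -0.28] gap 0.994
tcp side px [[198.57241148 207.00341734]]
```

View pics/f.png

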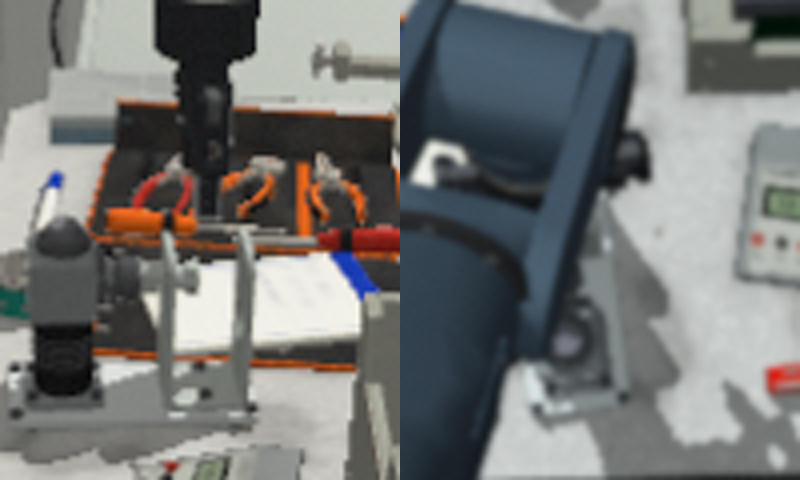

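In the side view the fingers (188–222, tips at y≈213) sit between the front plate (175) and the rear plate (235). The head is at (190,278). I'll descend into the gap.

```bash
python3 -m jog '[[[-0.1,1.5,0],0],[[-0.1,3,0],0],[[-0.1,4,0],0],[[-0.1,5,0],0],[[-0.1,6,0],0],[[-0.1,7,0],0],[[-0.1,7.5,0],0],[[-0.1,7.8,0],0],[[-0.1,7.8,0],0],[[-0.1,7.8,0],0]]' 8.5; python3 -c "
from h import *
go(W(.043,0,.096))"
```

```text
t: 6.75
tcp_pos: [0.535, -0.0252, 0.0953]
tool_rot: [0.706, 0.035, -0.035, -0.706]
force: [-0.2, 0.0, -0.0]
finger_gap: 0.995
t 6.75 tcp [ 0.535  -0.0252  0.0953] y [ 0. -0. -1.] shift cm [-0.03 -0.07 -0.04] turns [0.0, -3.141] q6 -1.93 F [-0.16  0.04 -0.  ] gap 0.995
```

```bash
python3 -m jog '[[[0,0,0],0],[[0,0,0],0],[[0,0,0],0],[[0,0,0],0],[[0,0,0],0],[[0,0,0],0],[[0,0,0],0],[[0,0,0],0],[[0,0,0],0],[[0,0,0],0],[[0,0,0],0],[[0,0,0],0]]' 0 70
python3 - <<'E'
from h import *
go(W(.043,0,.096)); print(manip.sense()["ft_torque"].round(3))
a=snap("side")
cv2.imwrite("pics/g.png",cv2.resize(a["frame"][110:230,220:320,::-1],None,fx=5,fy=5,interpolation=cv2.INTER_CUBIC))
E
```

```text
t: 7.75
tcp_pos: [0.535, -0.0244, 0.0956]
tool_rot: [-0.706, -0.035, 0.035, 0.707]
force: [-0.2, 5.5, 4.7]
finger_gap: 0.263
t 7.75 tcp [ 0.535  -0.0244  0.0956] y [ 0.     0.001 -1.   ] shift cm [-0.03 -0.04 -0.12] turns [-0.0, 3.141] q6 -1.93 F [-0.21  5.48  4.69] gap 0.263
[ 0.927 -0.059 -0.027]
```

View pics/g.png

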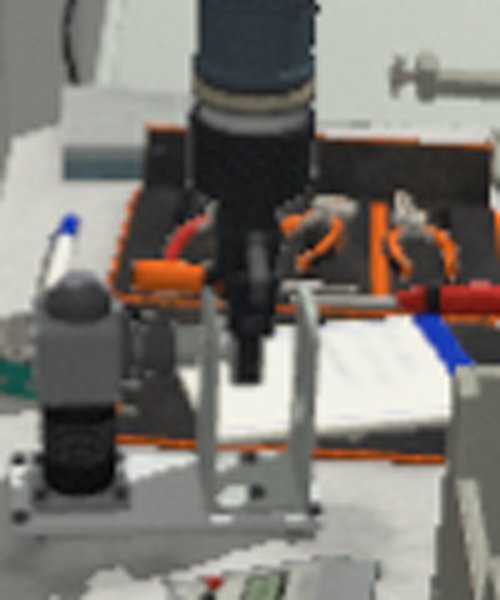

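The side view shows the fingers closed in the gap, tips at (248,380), over the head. The opening stopped at 0.263, about 22.5 mm, which fits the 24 mm flats. I'll hold while the nut runs.

```bash
for i in 1 2 3 4 5; do python3 -m jog '[[[0,0,0],0],[[0,0,0],0],[[0,0,0],0],[[0,0,0],0],[[0,0,0],0],[[0,0,0],0],[[0,0,0],0],[[0,0,0],0],[[0,0,0],0],[[0,0,0],0],[[0,0,0],0],[[0,0,0],0],[[0,0,0],0],[[0,0,0],0],[[0,0,0],0],[[0,0,0],0],[[0,0,0],0],[[0,0,0],0],[[0,0,0],0],[[0,0,0],0]]' 0 70 | grep -E "t:|force|gap|pos"; python3 -c "
from h import *
print(manip.sense()['ft_torque'].round(3))
f=[snap('side')['frame'].astype(float) for i in range(4)]
d=np.std(f,0).max(2); print('spindle motion', (d[170:190,238:262]>4).sum(), d[170:190,238:262].max().round(1))"; done
```

```text
t: 9.47
tcp_pos: [0.535, -0.0244, 0.0957]
tool_rot: [-0.706, -0.035, 0.035, 0.707]
force: [-0.0, 5.5, 4.7]
finger_gap: 0.263
[ 0.886 -0.019  0.051]
spindle motion 13 18.2
t: 11.33
tcp_pos: [0.535, -0.0244, 0.0957]
tool_rot: [-0.706, -0.035, 0.035, 0.707]
force: [0.6, 5.1, 3.6]
finger_gap: 0.267
[ 0.865 -0.025  0.037]
spindle motion 18 14.3
t: 13.2
tcp_pos: [0.535, -0.0244, 0.0956]
tool_rot: [-0.706, -0.035, 0.035, 0.707]
force: [0.3, 5.1, 4.5]
finger_gap: 0.266
[ 0.889 -0.028  0.016]
spindle motion 17 17.0
t: 15.07
tcp_pos: [0.535, -0.0244, 0.0957]
tool_rot: [-0.706, -0.035, 0.035, 0.707]
force: [0.7, 5.3, 4.6]
finger_gap: 0.265
[0.955 0.034 0.002]
spindle motion 0 3.3
t: 16.93
tcp_pos: [0.535, -0.0244, 0.0957]
tool_rot: [-0.706, -0.035, 0.035, 0.707]
force: [-0.0, 5.2, 3.6]
finger_gap: 0.264
[ 1.014 -0.084 -0.007]
spindle motion 0 2.3
```

Run:
```python
from h import *
import pickle
f0=snap('side')["frame"].astype(float)
for i in range(20): s=snap('side')
d=np.abs(s["frame"]-f0).max(2); print("1s diff",d[170:190,238:262].max())
a0=pickle.load(open("s0.pkl","rb"))[0]["frame"].astype(float)
D=np.abs(s["frame"]-a0).max(2)>40
print("spare bracket/keys changed px",D[225:300,195:245].sum(),"spanner",D[290:355,250:285].sum(),"button",D[160:172,225:243].sum())
go(W(.041,0,.096)); workorder.sign_off()
```

```text
1s diff 5.0
spare bracket/keys changed px 304 spanner 0 button 0
t 18.18 tcp [ 0.535  -0.0244  0.0957] y [ 0.     0.001 -1.   ] shift cm [-0.23 -0.03 -0.13] turns [-0.0, 3.141] q6 -1.93 F [-0.09  5.33  4.59] gap 0.268
the job is handed in; nothing more can be done
```

The nut-runner ran the nut tight, and I handed the job in at about 18 s with the bolt head still gripped. I pressed the start button with the shut fingers, let it come up and saw the socket and bolt head turning. I then lowered the open gripper into the bracket gap and closed on the head with 70 N.

**Last checks:**
- **Grip:** the fingers stopped at an opening of 0.265 (about 22.6 mm) and stayed there, against 24 mm across the flats. By my estimate the grasp point is about 3 mm from the head's centre.
- **Stall:** the socket kept moving for roughly 7 s of holding, then showed no motion in two short checks and a 1 s comparison. The moment on the wrist about the bolt axis rose by about 0.1 N m.
- **Button:** it looks the same as at the start, so it is up.

**What disagreed or was not fully checked:**
- **Button height:** it bottomed with the measured tool tip at about 158 mm, 4 mm higher than the sizes given would put it. The force there still fitted the spring's full travel and the runner did start. The highest force reading while pressing was 38 N.
- **Spare bracket and hex keys:** about 300 pixels changed in that part of the side picture between start and end. I put this down to the arm's shadow, because the tool never came near them, but I did not look at the picture to confirm it.
- **Other loose things:** the picture area I took for the spanner showed no change. I did not check the tin and marker at the end.

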